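# Book in a parts bin and press its label holder home

### The job

One of the two parts bins has no label yet. First book the bin in on the tally counter: swing its sprung lever all the way to the stop and let it spring right back. Then take the label holder out of its wooden stand, push its tongue down behind the lip of the empty label pocket with the card facing out to the front, fully home against the sprung seat, and finish holding it there, pressed home with the gripper, without letting go; leave the chisel, the loose flange nut and the grease tub where they are.

Things in the scene. Friction and masses are not known exactly. Their poses are not given: they have to be found in the camera images.
- tally: Tally counter, fixed: a grey box 70 x 70 mm and 40 mm high on a dark base plate 110 (x) x 90 (y) mm; its row of blank white number drums faces -x. Origin: centre of its underside on the bench. z up.
- lever_pivot (a point): The vertical axis about which the tally counter's lever turns, at the height of the middle of the lever's post (65 mm above the bench).
- lever_post (a point): Middle of the upright black round post at the end of the tally counter's flat steel lever: 12 mm in diameter, 30 mm high (from 50 to 80 mm above the bench), 55 mm from lever_pivot, so it stands 20 mm outside the box. Under it the lever is only 8 mm thick. Moves with the lever.
- tally_lever (a joint): Angle of the tally counter's lever: 0 at rest, 0.9 at its stop; it grows anticlockwise seen from above (with the lever on the robot's side, the post goes from left, +y, to right, -y, in the counter's frame: from 0.45 rad on one side of the counter's -x direction to 0.45 rad on the other). A spring returns it; it takes about 1 N at the post to start and 3 N at the stop.
- holder_head (a point): Label holder, loose, aluminium, 90 g. Centre of its head, a block 12 (x) x 60 (y) x 30 (z) mm whose -x face carries a white blank card in a dark frame. Below the head hangs a tongue 4 (x) x 60 (y) x 44 (z) mm in the middle of the head's thickness, with a rounded lower edge. The holder starts upright in the stand, the head's underside 52 mm above the bench and 14 mm above the stand; lift it 35 mm to clear the stand. Axes: z up along the holder, y along its width.
- holder_foot (a point): Middle of the lower edge of the label holder's tongue, 59 mm below holder_head.
- holder_card (a point): Middle of the card face of the label holder, 6 mm in front (-x) of holder_head.
- stand: Wooden stand, fixed, 50 (x) x 90 (y) x 38 mm high, with a slot along y, 6.5 mm wide and 30 mm deep, that holds the label holder's tongue upright. Origin: centre of its underside.
- empty_bin: Grey steel parts bin without a label, fixed; nuts in it. Its label pocket is at the front (-x, towards the robot). Origin: on the bench under the middle of the pocket's slot; the bin runs 120 mm to +x, 110 mm wide in y, side walls 55 mm high. z up. Behind the slot stands the front wall, 8 mm thick, 70 mm high; in front the lip, 84 mm wide, 58 mm high, with a flare above that leans 45 deg out to the front, up to 67 mm high and 15 mm in front of the slot's middle.
- pocket_mouth (a point): Middle of the mouth of the empty label pocket, level with the lip's straight top edge, 58 mm above the bench. The slot is 7 mm wide (x) and 72 mm long (y), open at the top. Axes as the bin's.
- pocket_home (a point): Where holder_foot stands when the label holder is fully home: 30 mm above the bench, 28 mm below pocket_mouth. The head's underside is then 4 mm above the front wall.
- seat (a joint): How far the sprung seat bar at the bottom of the empty pocket is pressed down: 0 free (its top 38 mm above the bench), 0.008 m at its stop (top 30 mm above the bench). It pushes up with 4 N when free and 10 N at the stop.
- labelled_bin: The other bin, the same but with a label holder already fitted (fixed) and bolts in it. Origin as the empty bin's. Not to be used.
- chisel: Loose cold chisel lying flat along y, 160 mm long, 24 mm wide, 16 mm high. Origin: centre of its underside. Leave it.
- nut: Loose steel flange nut, 42 mm across, 22 mm high. Origin: centre of its underside. Leave it.
- tub: Loose round grease tub, 81 mm across, 72 mm high. Origin: centre of its underside. Leave it.
Not all that is in view belongs to the job. What is meant by the part that bears holder_head is not pink, and is the larger of those in its own colour.

How it is judged (in metres and radians):
On the way, in this order (a step that is already met when the one before it is completed fails the run):
1. the tally lever is swung to its stop (value of joint tally_lever above 0.82 rad), for 0.05 s.
2. the tally lever has been let go and has sprung back (value of joint tally_lever below 0.1 rad), for 0.2 s.
At the end, for the whole second after the job is handed in: Tongue behind the empty pocket's lip, foot within 3 mm of home (10 mm along the slot), seat pressed at least 6 of 8 mm, upright within 0.1 rad, card to the front, gripper still touching the holder with over 4 N, tally lever back below 0.1 rad (value of joint seat above 0.006 m and value of joint tally_lever below 0.1 rad and x of holder_foot in the frame of pocket_home between -0.003 and 0.003 m and y of holder_foot in the frame of pocket_home between -0.01 and 0.01 m and z of holder_foot in the frame of pocket_home between -0.003 and 0.003 m and angle between holder_head's own z axis and vertical below 0.1 rad and x of holder_card in the frame of pocket_home below -0.002 m and contact force between the fingers and holder above 4 N); the arm keeps its last pose, push and grip.
It fails at once if the chisel is shifted more than 25 mm (distance of chisel from where it was at the start of the episode above 0.025 m).
It fails at once if the loose nut is shifted more than 25 mm (distance of nut from where it was at the start of the episode above 0.025 m).
It fails at once if the grease tub is shifted more than 25 mm (distance of tub from where it was at the start of the episode above 0.025 m).
It also fails if it takes over 54 s, if anything falls off the work surface, if the arm or the gripper's body presses on something with over 40 N, if the wrist force passes 120 N, or if a joint passes its speed limit or range.

### The arm

A 7-joint arm with a two-finger parallel gripper is mounted at the origin on a cart in front of the work surface, level with it; the furniture and walls round the work are solid. World frame = base frame: x ahead of the robot, y to its left, z up, the work surface at z = 0. Lengths are in mm, angles in rad, forces in N, time in s.
With the tool pointing down it reaches from about 400 to 750 mm from the base axis. Payload 19.5 kg.
Tool frame: the origin (TCP) lies midway between the tips of the shut fingers; the grasp point (between the pads) lies 19 mm behind it; z points along the fingers, y is the line along which they close (so a half turn about z gives the same grasp; the last joint's range is limited). The gripper opens to 85 mm and grips with 20 to 120 N. Pads are 22 mm wide; open, the fingers measure 114 mm over their backs; the gripper's body (76 mm by 85 mm) begins 54 mm behind the grasp point. The pads swing forward as they close: fully open they stand 13 mm farther back than shut.
Start: joints at [1.102, 0.707, -0.028, 1.485, 0.022, 0.951, -0.075], TCP at [238.017, -523.396, 231.268] pointing down, gripper open.
Joint ranges: [-2.71, 2.71], [-0.32, 2.16], [-1.57, 1.52], [0, 2.45], [-1.46, 4.6], [0, 2.02], [-2.83, 2.83]. Speed limits (rad/s): [1.89, 1.89, 2.57, 2.57, 3.01, 3.01, 3.01].

### API

Orientations are given as a 3x3 rotation matrix whose columns are the frame's x, y, z axes.
In Python, from cell import robot gives the robot as it stands. The module is installed in compiled form; this text tells all that it offers.
- The arm moves only by the tool carry_out, never from a script. Its argument "series" is a list of rows, each an object with "slide": the shift along the tool's x, y, z in m, a list of three; "turn": the turn about the tool's z in rad; "claw": the closure, from -1 (fully open) to 1 (shut). In form: [{"slide": [dx, dy, dz], "turn": turn, "claw": claw}, ...]. A call has 1 to 5 rows; each row shifts and turns the commanded pose from where the row before left it, along the tool's axes as they then stand; what a row does not reach is not made up. A row lasts 1/8 s, in which the tool goes at most 62.5 mm and 10.7 degrees, less where a joint would pass 70% of its speed; a pose out of reach is approached as far as the arm can. A call is refused whole if a number of a shift passes 0.0625 or a number of a turn 0.188, either way. A call with a gripper value outside its range is refused whole. The fingers move at their own pace and stop on an object; "force" is the grip in N (left out, the last holds). Time passes only in rows, so rows that do not move let the fingers close. It gives the time, the measured TCP pose, the force, the opening and the grip force at its end, in the units of the state.
- robot.get_obs(): the state, without advancing time (a new reading comes with each control period).
- robot.snapshot(name): name is "scene" or "top" or "wrist"; returns a dict with "color" (400x640x3 uint8, blue, green, red), "z_map" (400x640 float32, mm along the optical axis (not along the pixel's ray), 0 where there is no reading), "camera_matrix" (3x3 intrinsics, pixels), "R" (3x3) and "t" (3): a world point X has camera coordinates R X + t; the wrist camera has in their place "T_tool_cam" (4x4, takes a point from camera to tool coordinates, whose origin is the TCP and whose axes are the flange's). Camera axes: x right, y down, z forward; pixel columns grow to the right and rows downward; lengths in mm; the calibration is good to about 2 mm. A picture is of the moment at which its call begins: read the wrist's pose just before it.
- robot.hand_in(): hands the job in; it is judged then, once.
Trained networks look in the newest picture that a camera, given by its name, has taken for a name from the list of things; names that differ only in an ending like _2 or _b are one class to them, and where a whole thing is asked for, a point or a joint stands for the part that bears it (a point fixed in the world has none). Each returns a list of dicts, best first, with "conf" (0 to 1); they miss things now and then, are a little off and sometimes report something else, mostly with a low value. They report only what shows in the picture. A call takes as long as a camera call. They do not tell look-alikes from the thing itself.
- robot.regions_of(camera, query): "mask" (400x640 bool, what is visible of it) and "at" ([row, column] in pixels, amid what is visible of it).
- robot.landmark_of(camera, query): "at" ([row, column] in pixels: a listed point, or the origin of a listed thing).
The state is a dict: "clock": time; "qpos": joint angles; "dq": joint speeds; "joint_efforts": joint torques, N m; "ee_pos": TCP position; "tool_rot": TCP orientation; "contact_force": force on the tool from outside, world axes, zero at the start; "moment": the same for the moment, N m; "finger_gap": opening from 0.0 (shut) to 1.0 (fully open); "finger_force": force on a finger pad.
Only numpy, scipy, OpenCV 4.12 (cv2) and the standard library are available. Lean on these libraries where they do the work, as an engineer would, in place of code of your own. Each camera call takes 0.05 s, during which the arm holds its last target. There are 200 camera calls.

## Working session

There is one attempt and no reset: what is moved stays moved. The work goes in short steps, Python scripts to look and compute and a tool call to move; the robot and the scene stay as the last step left them, time stands still between calls to the robot, and variables do not carry over. Pictures are saved under pics/ and viewed, at most 10 in all, crops included, and the job is handed in when it is done.

Besides the shell and the picture viewer there is one more tool, called as name(argument=value, ...) on one line, values as JSON. carry_out: Moves the arm, as the interface text tells. Its arguments: {"type":"object","properties":{"series":{"type":"array"},"force":{"type":"number"}},"required":["series"]}

```bash
mkdir -p pics; cat > h.py <<'E'
import numpy as np, cv2
from cell import robot
def snap(n):
    o=robot.get_obs(); s=robot.snapshot(n); s['o']=o; return s
def cam2w(s,P):
    if 'R' in s: return s['R'].T@(P-s['t'])
    T=s['T_tool_cam']; p=T[:3,:3]@P+T[:3,3]
    return np.array(s['o']['tool_rot'])@p+np.array(s['o']['ee_pos'])
def ray(s,at):
    K=s['camera_matrix']; return np.array([(at[1]-K[0,2])/K[0,0],(at[0]-K[1,2])/K[1,1],1.])
def px(s,at,z=None):
    r=int(round(at[0]));c=int(round(at[1]))
    d=s['z_map'][max(r-1,0):r+2,max(c-1,0):c+2]; d=np.median(d[d>0]) if (d>0).any() else 0
    return cam2w(s,ray(s,at)*d)
def onz(s,at,z):
    a=cam2w(s,np.zeros(3)); b=cam2w(s,ray(s,at)*1000); return a+(b-a)*(z-a[2])/(b[2]-a[2])
def cloud(s,mask):
    rr,cc=np.nonzero(mask&(s['z_map']>0)); z=s['z_map'][rr,cc]; K=s['camera_matrix']
    P=np.stack([(cc-K[0,2])/K[0,0]*z,(rr-K[1,2])/K[1,1]*z,z],1)
    return np.array([cam2w(s,p) for p in P])
E
python3 - <<'E'
from h import *
np.set_printoptions(precision=1,suppress=True)
o=robot.get_obs(); print(o)
for n in ('scene','top'):
    s=snap(n); cv2.imwrite(f'pics/{n}1.png',s['color'])
    print(n,cam2w(s,np.zeros(3)))
    for q,z in [('tally',0),('lever_pivot',65),('lever_post',65),('holder_head',67),('holder_card',67),('stand',0),('empty_bin',0),('pocket_mouth',58),('labelled_bin',0),('chisel',0),('nut',0),('tub',0)]:
        for d in robot.landmark_of(n,q): print(q,round(d['conf'],2),np.array(d['at']),onz(s,d['at'],z))
E
```

```text
{'clock': 0.0, 'qpos': array([ 1.1,  0.7, -0. ,  1.5,  0. ,  1. , -0.1]), 'dq': array([-0.,  0.,  0.,  0., -0., -0.,  0.]), 'joint_efforts': array([  0. , -88.3,   1.2, -23.6,   0. ,   0. ,  -0. ]), 'ee_pos': array([ 237.9, -523.2,  230.8]), 'tool_rot': array([[ 0.9,  0.4, -0. ],
       [ 0.4, -0.9,  0. ],
       [-0. , -0. , -1. ]]), 'contact_force': array([ 0.1, -0.1,  0.4]), 'moment': array([ 0.,  0., -0.]), 'finger_force': 0.0, 'finger_gap': 0.9963553989425948}
scene [ 27.  545.2 831.2]
tally 0.56 [144.7 365.4] [ 582.9 -267.5   -0. ]
tally 0.46 [243.9 285.8] [496.  168.2   0. ]
tally 0.41 [225.4 247.2] [613.8 194.5   0. ]
lever_pivot 0.57 [130. 369.] [ 573.1 -264.5   65. ]
lever_post 0.65 [140.8 368.1] [ 544.3 -223.    65. ]
holder_head 0.91 [309.1 219.7] [442.  404.4  67. ]
holder_head 0.71 [208.1 241. ] [620.1 196.9  67. ]
holder_card 0.97 [308.5 223. ] [438.1 399.   67. ]
holder_card 0.66 [213.9 298.1] [500.4 114.7  67. ]
holder_card 0.65 [250.5 289.2] [439.2 206.4  67. ]
stand 0.85 [262.5 284.4] [459.  209.3   0. ]
stand 0.49 [215.4 244.1] [646.  177.6   0. ]
stand 0.41 [141.
[... 665 characters left out ...]
5.9] [450.5 405.4  67. ]
holder_head 0.5 [224.8 267.9] [456.3 199.   67. ]
holder_head 0.4 [201.1 305. ] [521.7  91.5  67. ]
holder_card 0.68 [228.7 265.7] [445.3 205.4  67. ]
holder_card 0.62 [230.  199.1] [446.8 396.2  67. ]
holder_card 0.6 [202.1 305. ] [518.8  91.6  67. ]
stand 0.63 [227.3 270.7] [454.6 199.8   0. ]
pocket_mouth 0.91 [169.5 270. ] [619.8 192.7  58. ]
pocket_mouth 0.26 [172.6 268.6] [610.6 196.9  58. ]
labelled_bin 0.6 [187.6 346.7] [569.8 -34.1   0. ]
chisel 0.56 [234.1 325. ] [429.6  36.3   0. ]
chisel 0.55 [187.1 343.5] [571.6 -24.4   0. ]
nut 0.62 [214.1 337.1] [489.1  -2.1   0. ]
tub 0.58 [191.  218.9] [570.6 358.    0. ]
tub 0.53 [174.  426.5] [ 605.  -279.7    0. ]
```

View pics/scene1.png

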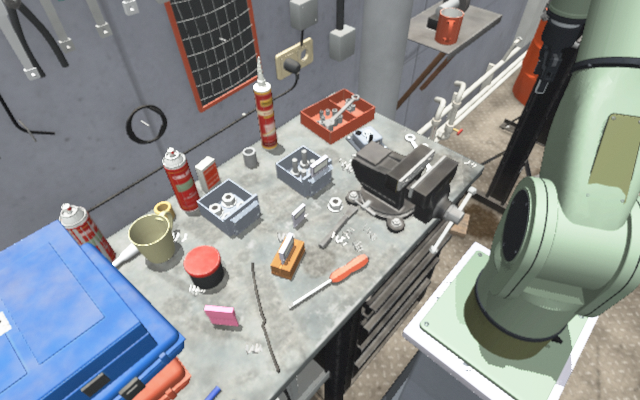

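View pics/top1.png

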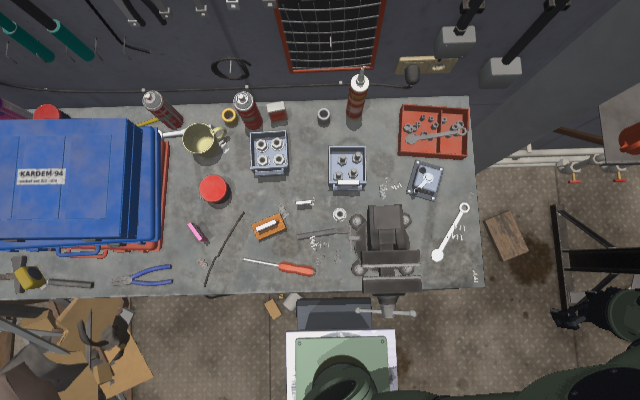

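Scene: the grey holder stands in the wooden stand at scene (288,245) and top (267,226). The look-alikes are a small grey piece at scene (298,214) / top (305,202), a pink one at scene (222,316) / top (196,231), and the fitted label at scene (320,165) / top (347,183). The tally is at top (425,180), behind the vise at top (385,240). The empty bin is at top (269,152), with its pocket at its lower edge. I choose the one in the stand and check it in a close crop.

```bash
python3 - <<'E'
from h import *
np.set_printoptions(precision=1,suppress=True)
a=cv2.imread('pics/top1.png'); b=cv2.imread('pics/scene1.png')
f=lambda im,r,c,h,w,k: cv2.resize(im[r-h:r+h,c-w:c+w],(400,300),interpolation=cv2.INTER_CUBIC)
cv2.imwrite('pics/crop1.png',np.vstack([np.hstack([f(a,182,420,30,40,5),f(a,215,280,30,40,5)]),np.hstack([f(b,145,370,30,40,5),f(b,230,285,36,48,5)])]))
s=snap('top')
P=cloud(s,np.ones((400,640),bool)).reshape(-1,3)
def box(x0,x1,y0,y1):
    m=(P[:,0]>x0)&(P[:,0]<x1)&(P[:,1]>y0)&(P[:,1]<y1); return P[m]
v=box(300,530,-260,-50); v=v[v[:,2]>40]; print('vise',v.min(0),v.max(0))
# height map grid 25mm
for x in range(700,300,-25):
    print(x,[int(box(x,x+25,y,y+25)[:,2].max(initial=0)) for y in range(425,-450,-25)])
E
```

```text
vise [ 301.3 -203.5   40.2] [499.6 -54.  170.6]
700 [98, 14, 12, 99, 96, 16, 5, 57, 51, 30, 30, 30, 58, 6, 5, 7, 5, 5, 5, 6, 4, 7, 4, 6, 6, 53, 54, 56, 58, 60, 64, 64, 68, 71, 4]
675 [96, 101, 58, 99, 22, 4, 5, 58, 59, 27, 31, 27, 59, 7, 4, 5, 4, 58, 59, 60, 57, 56, 5, 4, 5, 52, 56, 56, 56, 9, 49, 9, 8, 52, 4]
650 [7, 99, 98, 96, 4, 6, 6, 58, 58, 31, 30, 31, 58, 7, 4, 6, 6, 58, 65, 65, 65, 58, 6, 5, 4, 51, 52, 53, 51, 53, 54, 53, 52, 51, 6]
625 [4, 6, 7, 6, 6, 5, 6, 5, 72, 74, 75, 74, 72, 6, 6, 7, 5, 57, 65, 62, 22, 60, 5, 5, 6, 4, 5, 35, 12, 10, 11, 5, 51, 53, 6]
600 [7, 6, 70, 74, 75, 7, 6, 66, 76, 74, 75, 74, 49, 6, 4, 6, 6, 58, 70, 62, 67, 58, 6, 6, 6, 6, 5, 45, 46, 45, 42, 8, 5, 5, 5]
575 [5, 2, 76, 77, 77, 73, 5, 5, 5, 5, 6, 7, 5, 6, 7, 6, 7, 74, 71, 9, 72, 72, 6, 14, 13, 13, 6, 44, 55, 54, 42, 5, 5, 5, 5]
550 [6, 17, 78, 77, 76, 76, 7, 6, 7, 5, 5, 8, 7, 6, 5, 5, 5, 72, 107, 110, 108, 75, 5, 18, 17, 18, 10, 79, 55, 46, 38, 6, 6, 7, 5]
525 [6, 11, 75, 77, 77, 71, 5, 5, 4, 8, 5, 18, 4, 5, 57, 14, 7, 6, 7, 5, 5, 7, 6, 21, 6, 5, 10, 82, 35, 40, 7, 4, 5, 8, 12]
500 [5, 5, 5, 5, 5, 4
[... 342 characters left out ...]
5, 6, 5, 18, 11, 5, 5]
425 [6, 79, 78, 6, 27, 32, 5, 5, 84, 85, 42, 41, 8, 19, 22, 18, 20, 19, 15, 38, 36, 135, 136, 137, 136, 35, 31, 6, 5, 6, 5, 22, 21, 14, 7]
400 [6, 70, 74, 6, 33, 31, 7, 6, 41, 39, 6, 5, 6, 18, 19, 18, 16, 5, 5, 39, 40, 132, 129, 128, 132, 39, 35, 5, 5, 5, 16, 19, 20, 6, 6]
375 [5, 7, 6, 33, 33, 5, 6, 6, 6, 6, 7, 5, 5, 5, 19, 14, 16, 15, 14, 33, 37, 155, 150, 127, 153, 37, 36, 5, 4, 10, 11, 6, 6, 5, 5]
350 [4, 21, 16, 33, 6, 5, 17, 24, 20, 19, 6, 19, 5, 6, 6, 20, 17, 19, 18, 4, 170, 170, 170, 169, 170, 168, 167, 5, 5, 10, 9, 7, 5, 5, 6]
325 [4, 13, 29, 29, 6, 6, 5, 7, 8, 20, 21, 30, 30, 30, 31, 17, 5, 11, 5, 24, 170, 170, 169, 170, 169, 169, 168, 7, 5, 9, 8, 6, 6, 6, 5]
```

View pics/crop1.png

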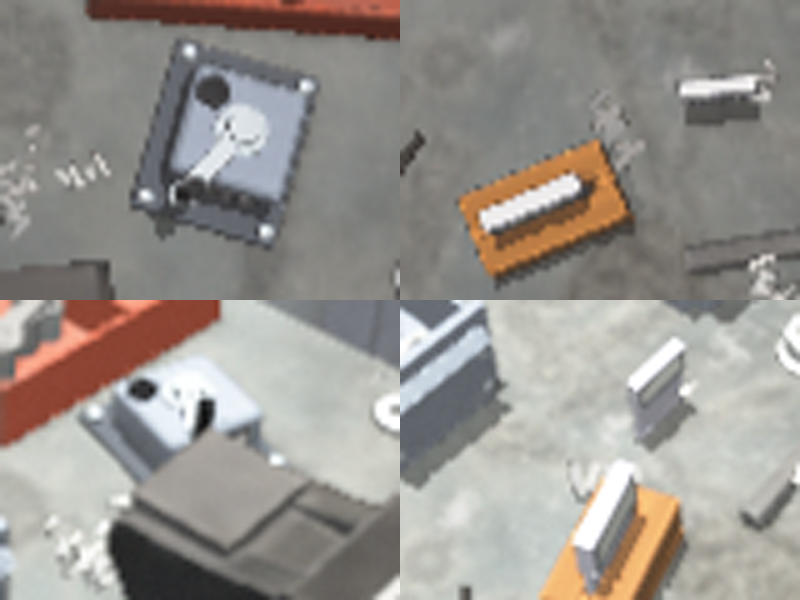

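The crop confirms that the piece in the stand (crop 530,205) is the larger of the two grey ones, and the loose upright grey one (crop 720,88) is smaller. The tally lever's black post is at the lower left of its box, at top (413,191).

```bash
cat >> h.py <<'E'
def plan(p,yawy=None,n=5,o=None):
    "rows to bring TCP to p (mm) with tool y at world angle yawy"
    o=o or robot.get_obs(); R=np.array(o['tool_rot']); q=np.array(o['ee_pos']); D=(np.array(p,float)-q)/n
    y=np.arctan2(R[1,1],R[0,1]); t=0 if yawy is None else (yawy-y+np.pi)%(2*np.pi)-np.pi
    print('yaw y',round(y,3),'at',q.round(1),'turn/row',round(-t/n,4))
    for i in range(n):
        a=y+t*i/n; Y=np.array([np.cos(a),np.sin(a),0]); X=np.array([-Y[1],Y[0],0])*-1
        X=np.cross(Y,[0,0,-1]); print([round(float(v)/1000,4) for v in (X@D,Y@D,-D[2])])
E
python3 - <<'E'
from h import *
plan([575,-210,200],.28,10)
E
```

```text
yaw y -1.144 at [ 238.  -523.4  231.3] turn/row -0.1424
[0.0436, -0.0146, 0.0031]
[0.0453, -0.0082, 0.0031]
[0.046, -0.0017, 0.0031]
[0.0458, 0.0048, 0.0031]
[0.0446, 0.0113, 0.0031]
[0.0426, 0.0175, 0.0031]
[0.0397, 0.0233, 0.0031]
[0.0359, 0.0287, 0.0031]
[0.0315, 0.0335, 0.0031]
[0.0264, 0.0377, 0.0031]
```

carry_out(series=[{"slide": [0.0436,-0.0146,0],"turn": -0.1424,"claw": 1},{"slide": [0.0453,-0.0082,0],"turn": -0.1424,"claw": 1},{"slide": [0.046,-0.0017,0],"turn": -0.1424,"claw": 1},{"slide": [0.0458,0.0048,0],"turn": -0.1424,"claw": 1},{"slide": [0.0446,0.0113,0],"turn": -0.1424,"claw": 1}])

```text
clock: 1.98
ee_pos: [407.6, -365.7, 231.4]
tool_rot: [[0.415, 0.91, 0.0], [0.91, -0.415, -0.0], [-0.0, 0.0, -1.0]]
contact_force: [0.2, -0.6, 0.1]
finger_gap: 0.003
finger_force: 0.0
```

carry_out(series=[{"slide": [0.0426,0.0175,0],"turn": -0.1424,"claw": 1},{"slide": [0.0397,0.0233,0],"turn": -0.1424,"claw": 1},{"slide": [0.0359,0.0287,0],"turn": -0.1424,"claw": 1},{"slide": [0.0315,0.0335,0],"turn": -0.1424,"claw": 1},{"slide": [0.0264,0.0377,0],"turn": -0.1424,"claw": 1}])

```text
clock: 2.6
ee_pos: [576.0, -209.0, 231.4]
tool_rot: [[-0.281, 0.96, 0.0], [0.96, 0.281, -0.0], [-0.0, 0.0, -1.0]]
contact_force: [-0.7, 0.3, -0.1]
finger_gap: 0.002
finger_force: 0.0
```

```bash
python3 - <<'E'
from h import *
np.set_printoptions(precision=2,suppress=True)
s=snap('wrist'); print(s['o']['clock'],s['o']['ee_pos'],s['o']['qpos'],s['o']['tool_rot'][:,1],s['o']['finger_gap']); print(s['T_tool_cam'])
cv2.imwrite('pics/w1.png',s['color'])
for q,z in [('tally',0),('lever_pivot',65),('lever_post',65)]:
    for d in robot.landmark_of('wrist',q): print(q,round(d['conf'],2),np.array(d['at']),onz(s,d['at'],z))
E
```

```text
2.6 [ 575.99 -208.99  231.39] [ 0.47  0.79 -0.38  1.33  0.3   1.09  0.33] [0.96 0.28 0.  ] 0.002176341251411507
[[  -0.     -0.95   -0.32   82.56]
 [   1.     -0.     -0.     -0.75]
 [   0.     -0.32    0.95 -143.75]
 [   0.      0.      0.      1.  ]]
tally 0.77 [215.3 316.4] [ 586.32 -270.63    0.  ]
lever_pivot 0.65 [238.4 316.8] [ 588.3  -272.32   65.  ]
lever_post 0.78 [194.9 284.5] [ 541.94 -233.58   65.  ]
```

View pics/w1.png

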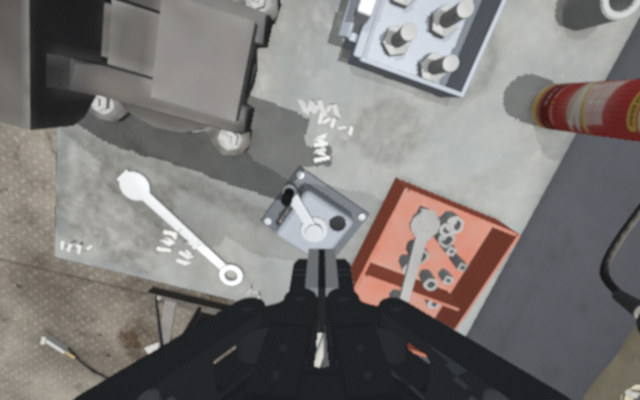

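The wrist view shows the tally at (315,215), with the lever post at (287,196) and the pivot at (314,231). That agrees with the top view. Next I turn the tool square to the push and descend on the +y side of the post.

carry_out(series=[{"slide": [0,-0.013,0.0425],"turn": 0.13,"claw": 1},{"slide": [0,0,0.0425],"turn": 0.13,"claw": 1},{"slide": [0,0,0.0425],"turn": 0.13,"claw": 1},{"slide": [0,0,0.0415],"turn": 0,"claw": 1}])

```text
clock: 3.3
ee_pos: [561.8, -214.8, 61.3]
tool_rot: [[0.114, 0.993, 0.0], [0.993, -0.114, -0.001], [-0.001, 0.0, -1.0]]
contact_force: [0.6, 0.0, 0.1]
finger_gap: 0.002
finger_force: 0.0
```

```bash
python3 - <<'E'
from h import *
np.set_printoptions(precision=2,suppress=True)
s=snap('wrist'); o=s['o']; print(o['clock'],o['ee_pos'],o['tool_rot'][:,1],o['contact_force'])
for q,z in [('lever_pivot',65),('lever_post',65)]:
    for d in robot.landmark_of('wrist',q): print(q,round(d['conf'],2),np.array(d['at']),onz(s,d['at'],z))
R=o['tool_rot'];p=np.array(o['ee_pos'])
for deg in (122,135,148,160,173):
    a=np.radians(deg); g=np.array([586.5+57.5*np.cos(a),-272+57.5*np.sin(a),62]); print(g,R.T@(g-p)/1000*1); p=g
E
```

```text
3.3 [ 561.84 -214.77   61.29] [ 0.99 -0.11  0.  ] [0.64 0.02 0.05]
[ 556.03 -223.24   62.  ] [-0.01 -0.   -0.  ]
[ 545.84 -231.34   62.  ] [-0.01 -0.01  0.  ]
[ 537.74 -241.53   62.  ] [-0.01 -0.01  0.  ]
[ 532.47 -252.33   62.  ] [-0.01 -0.    0.  ]
[ 529.43 -264.99   62.  ] [-0.01 -0.    0.  ]
```

carry_out(series=[{"slide": [-0.009,-0.005,0],"turn": 0,"claw": 1},{"slide": [-0.009,-0.009,0],"turn": 0,"claw": 1},{"slide": [-0.011,-0.007,0],"turn": 0,"claw": 1},{"slide": [-0.011,-0.004,0],"turn": 0,"claw": 1},{"slide": [-0.013,-0.0015,0],"turn": 0,"claw": 1}])

```text
clock: 4.08
ee_pos: [530.4, -263.9, 62.5]
tool_rot: [[0.11, 0.994, 0.001], [0.994, -0.11, 0.001], [0.001, 0.001, -1.0]]
contact_force: [9.2, 17.7, 0.3]
finger_gap: -0.0
finger_force: 10.2
```

```bash
python3 - <<'E'
from h import *
np.set_printoptions(precision=2,suppress=True)
for n in ('scene','top','wrist'):
  s=snap(n); o=s['o']; print(o['clock'],o['ee_pos'],o['contact_force'])
  for q,z in [('lever_pivot',65),('lever_post',65)]:
    for d in robot.landmark_of(n,q): print(n,q,round(d['conf'],2),np.array(d['at']),onz(s,d['at'],z))
  cv2.imwrite(f'pics/{n}2.png',s['color'])
E
```

```text
4.075 [ 530.4  -263.89   62.54] [ 9.23 17.71  0.29]
scene lever_pivot 0.89 [129.1 368.9] [ 576.   -267.76   65.  ]
scene lever_post 0.62 [133.8 381.5] [ 534.34 -275.09   65.  ]
4.225 [ 530.65 -262.78   62.35] [0.46 8.49 4.16]
top lever_pivot 0.68 [176.9 429.5] [ 582.46 -270.11   65.  ]
4.375 [ 530.65 -262.8    62.4 ] [1.73 8.17 5.89]
wrist lever_pivot 0.57 [275.2 430. ] [ 585.52 -274.64   65.  ]
```

carry_out(series=[{"slide": [-0.003,0,0],"turn": 0,"claw": 1},{"slide": [0,0,0],"turn": 0,"claw": 1}])

```text
clock: 4.78
ee_pos: [530.7, -263.9, 62.3]
tool_rot: [[0.108, 0.994, 0.0], [0.994, -0.108, 0.004], [0.004, -0.0, -1.0]]
contact_force: [2.3, 19.0, 7.6]
finger_gap: -0.002
finger_force: 9.3
```

carry_out(series=[{"slide": [0.016,0.002,0],"turn": 0,"claw": 1},{"slide": [0.012,0.006,0],"turn": 0,"claw": 1},{"slide": [0.012,0.009,0],"turn": 0,"claw": 1},{"slide": [0.016,0.018,0],"turn": 0,"claw": 1},{"slide": [0,0,-0.05],"turn": -0.14,"claw": 1}])

```text
clock: 5.4
ee_pos: [571.4, -212.3, 110.4]
tool_rot: [[-0.035, 0.999, -0.004], [0.999, 0.035, 0.002], [0.002, -0.004, -1.0]]
contact_force: [0.2, -0.4, 0.3]
finger_gap: -0.004
finger_force: 0.0
```

carry_out(series=[{"slide": [0,0,-0.06],"turn": -0.14,"claw": -1},{"slide": [0,0,-0.06],"turn": -0.14,"claw": -1}])

```text
clock: 5.65
ee_pos: [571.3, -214.6, 234.4]
tool_rot: [[-0.309, 0.951, 0.0], [0.951, 0.309, -0.0], [-0.001, 0.0, -1.0]]
contact_force: [0.2, -0.7, -0.4]
finger_gap: 0.42
finger_force: 0.0
```

```bash
python3 - <<'E'
from h import *
np.set_printoptions(precision=2,suppress=True)
for n in ('top','wrist'):
  s=snap(n); o=s['o']; print(o['clock'],o['ee_pos'],o['contact_force'])
  for q,z in [('lever_pivot',65),('lever_post',65)]:
    for d in robot.landmark_of(n,q): print(n,q,round(d['conf'],2),np.array(d['at']),onz(s,d['at'],z))
plan([450,205,240],.31,10)
E
```

```text
5.65 [ 571.25 -214.55  234.41] [ 0.23 -0.69 -0.4 ]
top lever_pivot 0.83 [175.8 428.2] [ 585.82 -266.58   65.  ]
top lever_post 0.6 [191. 417.] [ 542.19 -231.55   65.  ]
top lever_post 0.54 [225.3 268. ] [455.05 198.99  65.  ]
5.8 [ 572.28 -214.93  235.1 ] [-1.44  0.11 -0.55]
wrist lever_pivot 0.81 [234.2 314.4] [ 583.43 -275.84   65.  ]
wrist lever_post 0.69 [190.4 291.6] [ 545.39 -234.74   65.  ]
yaw y 0.309 at [ 570.9 -214.5  231.5] turn/row -0.0001
[0.0436, 0.0013, -0.0009]
[0.0436, 0.0013, -0.0009]
[0.0436, 0.0013, -0.0009]
[0.0436, 0.0013, -0.0009]
[0.0436, 0.0013, -0.0009]
[0.0436, 0.0013, -0.0009]
[0.0436, 0.0013, -0.0009]
[0.0436, 0.0013, -0.0009]
[0.0436, 0.0013, -0.0009]
[0.0436, 0.0013, -0.0009]
```

The lever was held against its stop with 19 N at about 0.9 rad, and it has sprung back. Now on to the stand.

```bash
python3 - <<'E'
from h import *
plan([385,200,185],.31,10)
E
```

```text
yaw y 0.309 at [ 570.9 -214.5  231.5] turn/row -0.0001
[0.0451, -0.0051, 0.0046]
[0.0451, -0.0051, 0.0046]
[0.0451, -0.0051, 0.0046]
[0.0451, -0.0051, 0.0046]
[0.0451, -0.0051, 0.0046]
[0.0451, -0.0051, 0.0046]
[0.0451, -0.0051, 0.0046]
[0.0451, -0.0051, 0.0046]
[0.0451, -0.0051, 0.0046]
[0.0451, -0.0051, 0.0046]
```

carry_out(series=[{"slide": [0.045,-0.005,0],"turn": 0,"claw": -1},{"slide": [0.045,-0.005,0],"turn": 0,"claw": -1},{"slide": [0.045,-0.005,0],"turn": 0,"claw": -1},{"slide": [0.045,-0.005,0],"turn": 0,"claw": -1},{"slide": [0.045,-0.005,0],"turn": 0,"claw": -1}])

```text
clock: 6.58
ee_pos: [477.6, -6.6, 231.5]
tool_rot: [[-0.304, 0.953, -0.001], [0.953, 0.304, 0.0], [0.001, -0.001, -1.0]]
contact_force: [0.4, -0.3, -0.8]
finger_gap: 0.999
finger_force: 0.0
```

carry_out(series=[{"slide": [0.045,-0.005,0],"turn": 0,"claw": -1},{"slide": [0.045,-0.005,0],"turn": 0,"claw": -1},{"slide": [0.045,-0.005,0.015],"turn": 0,"claw": -1},{"slide": [0.045,-0.005,0.015],"turn": 0,"claw": -1},{"slide": [0.045,-0.005,0.016],"turn": 0,"claw": -1}])

```text
clock: 7.2
ee_pos: [385.2, 199.9, 185.2]
tool_rot: [[-0.304, 0.953, -0.001], [0.953, 0.304, -0.0], [-0.0, -0.001, -1.0]]
contact_force: [0.9, 0.5, -0.2]
finger_gap: 1.004
finger_force: 0.0
```

```bash
python3 - <<'E'
from h import *
np.set_printoptions(precision=2,suppress=True)
s=snap('wrist'); o=s['o']; print(o['clock'],o['ee_pos'],o['contact_force'],o['qpos'])
cv2.imwrite('pics/w3.png',s['color'])
for q,z in [('holder_head',67),('holder_card',67),('stand',0),('pocket_mouth',58)]:
    for d in robot.landmark_of('wrist',q): print(q,round(d['conf'],2),np.array(d['at']),onz(s,d['at'],z))
for d in robot.regions_of('wrist','holder_head'):
    C=cloud(s,d['mask']); T=C[C[:,2]>np.percentile(C[:,2],95)-6]
    r=cv2.minAreaRect(T[:,:2].astype(np.float32)); print(round(d['conf'],2),d['at'],len(C),T.mean(0),r)
E
```

```text
7.2 [385.21 199.94 185.23] [ 0.88  0.51 -0.22] [-0.37  0.6  -0.3   2.03  0.32  0.56 -0.59]
holder_head 0.96 [312.1 410.7] [508.12 109.48  67.  ]
holder_head 0.21 [268.9 549.7] [615.98 196.31  67.  ]
holder_card 0.86 [308.3 408.8] [504.5  113.15  67.  ]
holder_card 0.82 [214.1 391.8] [450.24 202.6   67.  ]
stand 0.57 [195.4 381.5] [454.21 200.44   0.  ]
pocket_mouth 0.89 [266.9 548.7] [622.65 195.18  58.  ]
0.74 [309.1, 403.3] 695 [516.56  93.49  58.99] ((480.01617431640625, 144.26673889160156), (17.033872604370117, 160.21913146972656), 35.16652297973633)
0.61 [210.5, 394.9] 1420 [451.99 205.88  82.52] ((453.29949951171875, 204.25497436523438), (13.08396053314209, 58.2816047668457), 21.665117263793945)
```

View pics/w3.png

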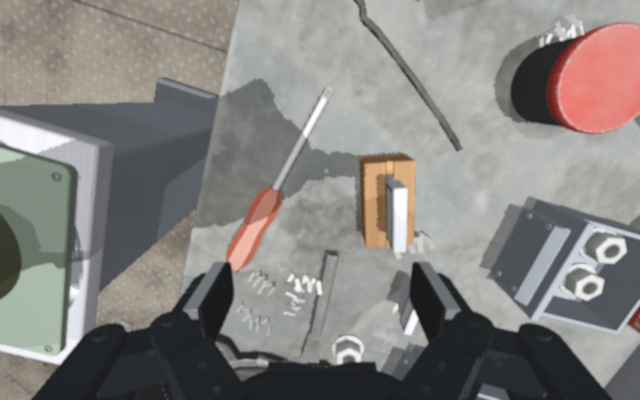

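```bash
python3 - <<'E'
from h import *
np.set_printoptions(precision=2,suppress=True)
im=cv2.imread('pics/w3.png'); sc=snap('scene')['color']
a=cv2.resize(im[140:265,340:440],(480,600),interpolation=cv2.INTER_CUBIC)
b=cv2.resize(sc[225:285,262:314],(320,369),interpolation=cv2.INTER_CUBIC)
c=np.zeros((600,800,3),np.uint8); c[:,:480]=a; c[:369,480:]=b; cv2.imwrite('pics/crop3.png',c)
E
```

```text
(no output)
```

View pics/crop3.png

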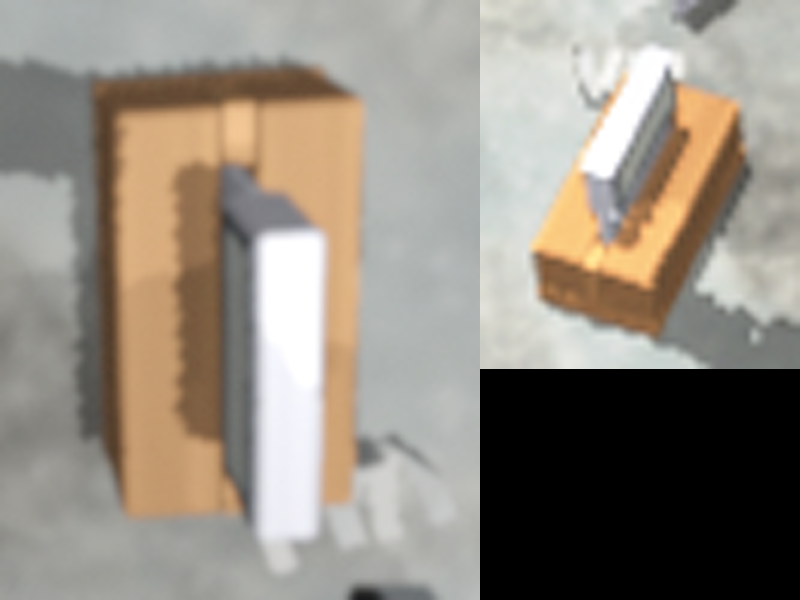

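Both views show the framed card on the robot-side (-x) face of the head, so the holder yaw is about +0.37 and no half turn is needed. Next I look at the pocket from near with the gripper empty.

```bash
python3 - <<'E'
from h import *
plan([610,150,190],.31,5)
E
```

```text
yaw y 0.308 at [386.5 197.8 186.3] turn/row -0.0004
[-0.0227, 0.0397, -0.0007]
[-0.0227, 0.0397, -0.0007]
[-0.0227, 0.0397, -0.0007]
[-0.0227, 0.0397, -0.0007]
[-0.0227, 0.0397, -0.0007]
```

carry_out(series=[{"slide": [-0.0227,0.0397,0],"turn": 0,"claw": -1},{"slide": [-0.0227,0.0397,0],"turn": 0,"claw": -1},{"slide": [-0.0227,0.0397,0],"turn": 0,"claw": -1},{"slide": [-0.0227,0.0397,0],"turn": 0,"claw": -1},{"slide": [-0.0227,0.0397,0],"turn": 0,"claw": -1}])

```text
clock: 8.18
ee_pos: [611.4, 149.1, 186.5]
tool_rot: [[-0.303, 0.953, 0.0], [0.953, 0.303, 0.0], [0.0, 0.0, -1.0]]
contact_force: [0.3, 0.2, -0.3]
finger_gap: 1.0
finger_force: 0.0
```

```bash
python3 - <<'E'
from h import *
np.set_printoptions(precision=1,suppress=True)
s=snap('wrist'); o=s['o']; print(o['clock'],o['ee_pos'])
cv2.imwrite('pics/w4.png',s['color'])
for q,z in [('pocket_mouth',58),('empty_bin',0),('pocket_home',30)]:
    for d in robot.landmark_of('wrist',q): print(q,round(d['conf'],2),np.array(d['at']),onz(s,d['at'],z))
C=cloud(s,np.ones((400,640),bool)); np.save('c4.npy',C)
m=(abs(C[:,0]-625)<60)&(abs(C[:,1]-195)<75)
F=C[m]
for y in range(135,255,10):
    L=F[(abs(F[:,1]-y)<5)]; print(y,[int(np.median(L[abs(L[:,0]-x)<2][:,2])) if (abs(L[:,0]-x)<2).any() else -1 for x in range(585,665,4)])
E
```

```text
8.175 [611.4 149.1 186.5]
pocket_mouth 0.68 [148.5 347.7] [620.5 194.4  58. ]
pocket_mouth 0.31 [ 80.3 183.1] [473.5 206.3  58. ]
empty_bin 0.61 [136.  343.8] [619.6 198.5   0. ]
pocket_home 0.9 [139.4 342.4] [616.3 197.7  30. ]
135 [1, 1, 1, 1, 0, 0, 0, 1, 0, 1, 0, 1, -1, -1, -1, -1, -1, -1, -1, -1]
145 [1, 0, 1, 1, 1, 1, 1, -1, -1, -1, 66, 71, 70, 54, 45, 31, 34, 32, 35, 35]
155 [274, 268, 267, 267, 267, 267, 263, 68, 59, 56, 69, 70, 70, -1, 5, 5, 8, 218, 27, 252]
165 [273, 276, 1, 1, 1, 265, 268, 267, 267, 267, 266, 70, 69, -1, 8, 26, 225, 225, 26, 252]
175 [0, 0, 0, 1, 0, 1, 62, 67, 279, 276, 274, 272, 271, 268, 266, 254, 237, 242, 246, 237]
185 [0, 0, 0, 1, 1, 2, 63, 67, 39, 42, 70, 70, -1, -1, 5, 8, 9, 15, 22, 25]
195 [1, 1, 0, 0, 1, 30, 63, 66, 39, 46, 71, 70, -1, -1, 5, 5, 5, 5, 5, 5]
205 [1, 0, 0, 1, 1, 59, 64, 67, 39, 50, 71, 70, -1, -1, 5, 7, 10, 25, 25, 10]
215 [0, 1, 1, 1, 0, 59, 65, 67, 38, 51, 71, 70, -1, -1, 9, 24, 26, 26, 26, 26]
225 [0, 1, 0, 0, 1, 59, 65, 67, 38, 53, 70, 70, -1, -1, 9, 25, 26, 26, 26, 27]
235 [1, 1, 1, 1, 1, 2, 65, 66, 59, 61, 70, 70, -1, -1, 5, 8, 16, 25, 25, 25]
245 [1, 1, 0, 1, 1, 0, 0, 0, 1, 47, 71, 70, 55, 54, 21, 6, 6, 18, 8, 8]
```

View pics/w4.png

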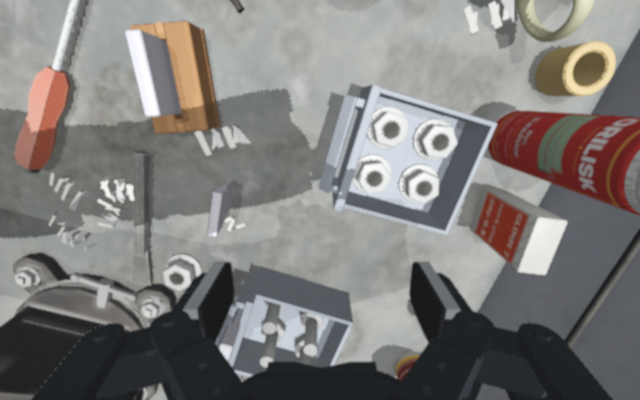

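The wrist view shows the empty bin (with nuts) at (410,155), with its pocket along its left edge near (345,150). The seat is visible at z 38. I fit the pocket from the depth.

```bash
python3 - <<'E'
from h import *
np.set_printoptions(precision=3,suppress=True)
C=np.load('c4.npy'); m=(abs(C[:,0]-625)<40)&(C[:,1]>140)&(C[:,1]<252); F=C[m]
W=F[(F[:,2]>68.5)&(F[:,2]<72.5)&(F[:,0]>615)]
r=cv2.minAreaRect(W[:,:2].astype(np.float32)); print('wall',r)
S=F[(F[:,2]>36.5)&(F[:,2]<41)&(F[:,0]>612)&(F[:,0]<626)]
print('seat',len(S),S.mean(0),cv2.minAreaRect(S[:,:2].astype(np.float32)))
for y in range(150,250,10):
    L=W[abs(W[:,1]-y)<5]; A=F[(abs(F[:,1]-y)<5)&(F[:,2]>64)&(F[:,2]<68.5)&(F[:,0]<622)]
    Sy=S[abs(S[:,1]-y)<5]
    f=lambda a:[round(float(v),1) for v in np.percentile(a[:,0],[3,97])] if len(a)>5 else None
    print(y,'wall',f(L),'flare',f(A),'seat',f(Sy))
T=C[(C[:,2]>80)&(C[:,2]<85)&(abs(C[:,0]-453)<40)&(abs(C[:,1]-204)<40)]
print('holder',T.mean(0),cv2.minAreaRect(T[:,:2].astype(np.float32)))
T=C[(C[:,2]>36)&(C[:,2]<40)&(abs(C[:,0]-453)<60)&(abs(C[:,1]-204)<60)]
print('stand',T.mean(0),cv2.minAreaRect(T[:,:2].astype(np.float32)))
o=robot.get_obs(); plan([453,204,150],.37,5)
E
```

```text
wall ((626.2457275390625, 195.44583129882812), (8.34315013885498, 109.75518798828125), 1.8244590759277344)
seat 356 [619.868 197.046  38.866] ((619.956787109375, 196.36865234375), (5.083606243133545, 103.50545501708984), 1.9532603025436401)
150 wall [624.0, 631.1] flare [609.9, 615.7] seat None
160 wall [623.7, 631.2] flare [609.9, 615.6] seat [618.9, 623.6]
170 wall [623.3, 630.7] flare [609.6, 615.2] seat [618.6, 623.2]
180 wall [623.0, 630.5] flare [608.9, 614.9] seat [618.2, 623.0]
190 wall [622.7, 630.4] flare [608.8, 614.6] seat [617.9, 622.7]
200 wall [622.4, 629.8] flare [608.6, 614.3] seat [617.5, 622.2]
210 wall [622.0, 629.6] flare [607.5, 621.8] seat [617.3, 622.0]
220 wall [621.5, 629.2] flare [607.9, 621.5] seat [616.8, 621.7]
230 wall [621.2, 628.8] flare [607.4, 621.3] seat [616.7, 621.4]
240 wall [621.1, 628.5] flare [608.1, 621.0] seat [620.7, 621.0]
holder [454.521 204.705  82.738] ((453.9560241699219, 203.34422302246094), (14.004607200622559, 59.90517044067383), 21.772809982299805)
stand [463.109 205.185  38.715] ((455.2548828125, 202.30441284179688), (50.48116683959961, 90.12310791015625), 21.54836082458496)
yaw y 0.308 at [609.9 149.9 185.9] turn/row -0.0124
[0.0198, -0.0266, 0.0072]
[0.0201, -0.0264, 0.0072]
[0.0205, -0.0261, 0.0072]
[0.0208, -0.0259, 0.0072]
[0.0211, -0.0256, 0.0072]
```

carry_out(series=[{"slide": [0.0195,-0.0264,0.007],"turn": -0.0136,"claw": -1},{"slide": [0.0199,-0.0261,0.007],"turn": -0.0136,"claw": -1},{"slide": [0.0202,-0.0259,0.007],"turn": -0.0136,"claw": -1},{"slide": [0.0206,-0.0256,0.007],"turn": -0.0136,"claw": -1},{"slide": [0.0209,-0.0253,0.007],"turn": -0.0136,"claw": -1}])

```text
clock: 9.0
ee_pos: [452.6, 203.7, 151.6]
tool_rot: [[-0.369, 0.929, 0.0], [0.929, 0.369, 0.0], [0.0, 0.0, -1.0]]
contact_force: [0.1, 1.1, 0.2]
finger_gap: 1.0
finger_force: 0.0
```

```bash
python3 - <<'E'
from h import *
np.set_printoptions(precision=3,suppress=True)
s=snap('wrist'); o=s['o']; print(o['clock'])
C=cloud(s,np.ones((400,640),bool))
T=C[(C[:,2]>80)&(C[:,2]<85)&(abs(C[:,0]-453)<40)&(abs(C[:,1]-204)<40)]
if len(T)>9: print('holder',T.mean(0),cv2.minAreaRect(T[:,:2].astype(np.float32)))
T=C[(C[:,2]>36)&(C[:,2]<40)&(abs(C[:,0]-453)<60)&(abs(C[:,1]-204)<60)]
if len(T)>9: print('stand',T.mean(0),cv2.minAreaRect(T[:,:2].astype(np.float32)))
plan([454.6,202.8,53],.376,3)
E
```

```text
9.0
holder [452.825 205.342  82.673] ((453.3303527832031, 203.786865234375), (12.75581169128418, 59.15463638305664), 22.25050926208496)
stand [452.573 206.944  38.82 ] ((454.56304931640625, 202.01763916015625), (50.08584976196289, 89.71575164794922), 21.749303817749023)
yaw y 0.382 at [448.9 205.3 151.1] turn/row 0.0021
[-0.0015, 0.0015, 0.0327]
[-0.0015, 0.0015, 0.0327]
[-0.0015, 0.0015, 0.0327]
```

carry_out(series=[{"slide": [0,0,0.025],"turn": 0,"claw": -1},{"slide": [0,0,0.02],"turn": 0,"claw": -1},{"slide": [0,0,0],"turn": 0,"claw": -1}])

```text
clock: 9.43
ee_pos: [453.3, 203.5, 106.0]
tool_rot: [[-0.369, 0.929, -0.002], [0.929, 0.369, -0.001], [0.0, -0.002, -1.0]]
contact_force: [-0.2, -0.5, 0.0]
finger_gap: 0.997
finger_force: 0.0
```

```bash
python3 - <<'E'
from h import *
plan([454.0,202.8,54],.38,3)
E
```

```text
yaw y 0.378 at [453.3 203.5 106. ] turn/row -0.0006
[-0.0003, 0.0001, 0.0173]
[-0.0003, 0.0001, 0.0173]
[-0.0003, 0.0001, 0.0173]
```

carry_out(series=[{"slide": [-0.001,0.0003,0.026],"turn": 0,"claw": -1},{"slide": [0,0,0.026],"turn": 0,"claw": -1},{"slide": [0,0,0],"turn": 0,"claw": -1}])

```text
clock: 9.8
ee_pos: [454.3, 202.9, 54.3]
tool_rot: [[-0.369, 0.929, -0.001], [0.929, 0.369, -0.001], [-0.0, -0.001, -1.0]]
contact_force: [-0.1, 0.4, 1.1]
finger_gap: 1.001
finger_force: 0.0
```

carry_out(series=[{"slide": [0,0,0],"turn": 0,"claw": 1},{"slide": [0,0,0],"turn": 0,"claw": 1},{"slide": [0,0,0],"turn": 0,"claw": 1},{"slide": [0,0,0],"turn": 0,"claw": 1},{"slide": [0,0,0],"turn": 0,"claw": 1}], force=60)

```text
clock: 10.42
ee_pos: [455.0, 203.1, 54.7]
tool_rot: [[-0.369, 0.929, 0.0], [0.929, 0.369, 0.0], [0.0, 0.0, -1.0]]
contact_force: [-0.7, -0.2, 7.7]
finger_gap: 0.133
finger_force: 60.0
```

carry_out(series=[{"slide": [0,0,-0.02],"turn": 0,"claw": 1},{"slide": [0,0,-0.035],"turn": 0,"claw": 1},{"slide": [0,0,-0.035],"turn": 0,"claw": 1},{"slide": [0,0,-0.01],"turn": 0,"claw": 1},{"slide": [0,0,0],"turn": 0,"claw": 1}], force=80)

```text
clock: 11.05
ee_pos: [455.0, 203.0, 154.4]
tool_rot: [[-0.369, 0.929, 0.0], [0.929, 0.369, 0.0], [0.0, 0.001, -1.0]]
contact_force: [0.0, 0.3, -1.4]
finger_gap: 0.121
finger_force: 78.7
```

```bash
python3 - <<'E'
from h import *
plan([618,195.5,154],.033,5); print(robot.get_obs()['contact_force'])
E
```

```text
yaw y 0.378 at [455.  203.  154.4] turn/row 0.069
[-0.0134, 0.0298, 0.0001]
[-0.0113, 0.0306, 0.0001]
[-0.0092, 0.0313, 0.0001]
[-0.007, 0.0319, 0.0001]
[-0.0048, 0.0323, 0.0001]
[ 0.03708158  0.31737556 -1.43322888]
```

carry_out(series=[{"slide": [-0.0134,0.0298,0],"turn": 0.069,"claw": 1},{"slide": [-0.0113,0.0306,0],"turn": 0.069,"claw": 1},{"slide": [-0.0092,0.0313,0],"turn": 0.069,"claw": 1},{"slide": [-0.007,0.0319,0],"turn": 0.069,"claw": 1},{"slide": [-0.0048,0.0323,0],"turn": 0.069,"claw": 1}])

```text
clock: 11.68
ee_pos: [618.5, 195.4, 152.6]
tool_rot: [[-0.031, 1.0, -0.002], [1.0, 0.031, -0.001], [-0.001, -0.002, -1.0]]
contact_force: [0.1, -0.1, -0.3]
finger_gap: 0.125
finger_force: 78.8
```

carry_out(series=[{"slide": [0,0,0],"turn": 0,"claw": 1},{"slide": [0,0,0],"turn": 0,"claw": 1}])

```text
clock: 11.92
ee_pos: [617.1, 195.8, 153.1]
tool_rot: [[-0.034, 0.999, -0.002], [0.999, 0.034, -0.001], [-0.0, -0.002, -1.0]]
contact_force: [-0.9, -0.7, -0.7]
finger_gap: 0.125
finger_force: 78.8
```

```bash
python3 - <<'E'
from h import *
np.set_printoptions(precision=2,suppress=True)
plan([618,195.5,115],.033,3); print(robot.get_obs()['contact_force'])
for n in ('wrist','scene','top'):
    s=snap(n); cv2.imwrite(f'pics/{n}5.png',s['color'])
    print(n,[(q,round(d['conf'],2),np.round(d['at']),onz(s,d['at'],z)) for q,z in (('holder_foot',107.),('holder_head',166.),('pocket_mouth',58.)) for d in robot.landmark_of(n,q)])
    if n=='wrist':
        C=cloud(s,np.ones((400,640),bool)); m=(C[:,0]>585)&(C[:,0]<650)&(C[:,1]>200)&(C[:,1]<260); F=C[m]
        W=F[(F[:,2]>68.5)&(F[:,2]<72.5)&(F[:,0]>615)]
        for y in range(205,260,10):
            L=W[abs(W[:,1]-y)<5]; print(y,len(L),np.percentile(L[:,0],[3,97]) if len(L)>5 else 0)
        H=C[(abs(C[:,0]-618)<25)&(abs(C[:,1]-195)<45)&(C[:,2]>100)&(C[:,2]<185)]
        for z in range(105,185,6):
            L=H[abs(H[:,2]-z)<3]; print(z,len(L),L.min(0) if len(L) else '',L.max(0) if len(L) else '')
E
```

```text
yaw y 0.034 at [617.1 195.8 153.1] turn/row 0.0004
[-0.0001, 0.0003, 0.0127]
[-0.0001, 0.0003, 0.0127]
[-0.0001, 0.0003, 0.0127]
[-0.89 -0.69 -0.67]
wrist [('holder_foot', 0.61, array([271., 229.]), array([552.5 , 161.15, 107.  ])), ('holder_head', 0.85, array([278., 319.]), array([614.98, 194.86, 166.  ])), ('holder_head', 0.84, array([293., 219.]), array([565.55, 184.92, 166.  ]))]
205 132 [622.21 630.05]
215 137 [621.86 629.52]
225 143 [621.46 628.97]
235 131 [621.7  628.51]
245 152 [621.21 628.69]
255 7 [622.67 627.53]
105 0  
111 10 [613.57 225.41 110.78] [616.68 226.15 113.68]
117 16 [613.61 225.23 114.2 ] [616.67 226.22 119.63]
123 19 [613.13 224.82 120.11] [616.62 226.15 125.46]
129 22 [613.15 224.8  126.32] [616.59 226.16 131.89]
135 25 [613.22 224.9  132.12] [617.1  226.25 137.85]
141 28 [613.31 224.86 138.06] [617.07 226.22 143.82]
147 29 [613.37 224.93 144.06] [617.01 226.34 149.91]
153 68 [608.62 222.57 150.04] [620.89 226.28 156.  ]
159 224 [598.94 202.14 156.02] [633.02 226.52 161.99]
165 394 [597.07 201.66 162.08] [634.89 226.36 168.  ]
171 490 [597.1 201.8 168. ] [634.83 226.56 173.98]
177 747 [597.18 166.29 174.  ] [634.98 226.59 180.  ]
183 3258 [597.11 166.42 180.  ] [634.89 226.19 185.  ]
scene [('holder_foot', 0.72, array([200., 242.]), array([608.2 , 196.44, 107.  ])), ('holder_foot', 0.72, array([322., 223.]), array([394.75, 423.33, 107.  ])), ('holder_foot', 0.57, array([221., 297.]), array([461.67, 154.53, 107.  ])), ('holder_head', 0.89, array([310., 218.]), array([388.47, 425.43, 166.  ])), ('holder_head', 0.85, array([182., 236.]), array([614.29, 197.32, 166.  ])), ('holder_head', 0.65, array([212., 296.]), array([444.75, 170.31, 166.  ])), ('pocket_mouth', 0.75, array([210., 243.]), array([619.32, 192.16,  58.  ]))]
top [('holder_foot', 0.63, array([232., 201.]), array([437.59, 378.31, 107.  ])), ('holder_head', 0.48, array([232., 195.]), array([432.42, 375.56, 166.  ]))]
```

View pics/wrist5.png

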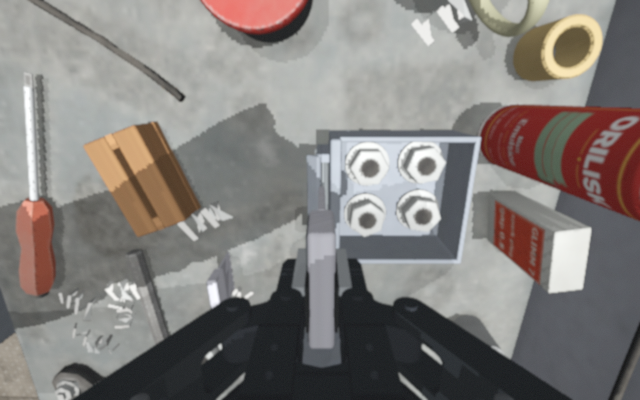

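The tongue hangs straight, with its +y end at about x 615. I check the pocket profile there finely.

```bash
python3 - <<'E'
from h import *
C=np.load('c4.npy')
for y in (190,222):
    L=C[(abs(C[:,1]-y)<3)&(C[:,0]>596)&(C[:,0]<634)&(C[:,2]<100)]
    L=L[np.argsort(L[:,0])]; print(y,[(round(a,1),round(b,0)) for a,_,b in L[::4].tolist()])
im=cv2.imread('pics/w4.png')[75:225,300:400]; im2=cv2.imread('pics/wrist5.png')[120:260,290:390]
cv2.imwrite('pics/crop5.png',np.hstack([cv2.resize(im,(400,600),interpolation=cv2.INTER_CUBIC),cv2.resize(im2,(400,600),interpolation=cv2.INTER_CUBIC)]))
E
```

```text
190 [(596.1, 2.0), (596.8, 0.0), (597.7, 1.0), (598.4, 0.0), (599.0, 0.0), (599.7, 0.0), (600.4, 1.0), (601.1, 1.0), (601.7, 2.0), (602.4, 1.0), (603.4, 1.0), (604.0, 2.0), (604.7, 1.0), (605.0, 1.0), (605.2, 61.0), (605.5, 62.0), (605.7, 1.0), (606.1, 61.0), (606.4, 2.0), (606.6, 62.0), (606.8, 63.0), (607.3, 63.0), (607.6, 63.0), (607.9, 63.0), (608.1, 64.0), (608.4, 0.0), (608.9, 64.0), (609.2, 63.0), (609.7, 64.0), (610.0, 67.0), (610.6, 66.0), (611.1, 67.0), (611.6, 67.0), (611.9, 67.0), (612.4, 67.0), (612.9, 68.0), (613.3, 69.0), (613.7, 67.0), (614.3, 67.0), (617.9, 39.0), (618.4, 40.0), (618.9, 41.0), (619.5, 41.0), (620.3, 39.0), (620.9, 39.0), (621.7, 37.0), (622.4, 41.0), (622.5, 52.0), (622.5, 56.0), (622.5, 71.0), (622.6, 43.0), (622.6, 60.0), (622.6, 47.0), (622.6, 40.0), (622.7, 37.0), (622.8, 70.0), (623.2, 69.0), (623.6, 71.0), (624.0, 70.0), (624.7, 71.0), (625.0, 72.0), (625.5, 71.0), (625.9, 72.0), (626.5, 71.0), (627.0, 71.0), (627.3, 71.0), (628.1, 69.0), (628.4, 71.0), (628.7, 72.0), (629.3, 70.0), (629.8, 71.0), (630.4, 70.0)]
222 [(596.1, 1.0), (596.7, 1.0),
[... 441 characters left out ...]
.6, 66.0), (609.9, 65.0), (610.4, 66.0), (610.8, 67.0), (611.1, 67.0), (611.4, 69.0), (611.9, 69.0), (612.3, 68.0), (612.9, 67.0), (613.4, 67.0), (616.7, 39.0), (617.2, 39.0), (617.7, 40.0), (618.3, 40.0), (619.0, 39.0), (619.5, 39.0), (619.9, 39.0), (620.6, 38.0), (621.3, 34.0), (621.4, 58.0), (621.4, 38.0), (621.4, 47.0), (621.4, 51.0), (621.5, 60.0), (621.5, 46.0), (621.5, 69.0), (621.6, 32.0), (621.6, 58.0), (621.8, 70.0), (622.1, 71.0), (622.4, 72.0), (622.9, 70.0), (623.2, 70.0), (623.6, 71.0), (624.0, 72.0), (624.5, 72.0), (624.9, 71.0), (625.2, 72.0), (625.7, 71.0), (626.1, 71.0), (626.5, 71.0), (627.0, 71.0), (627.3, 72.0), (628.0, 71.0), (628.2, 71.0), (628.8, 71.0), (629.2, 70.0)]
```

View pics/crop5.png

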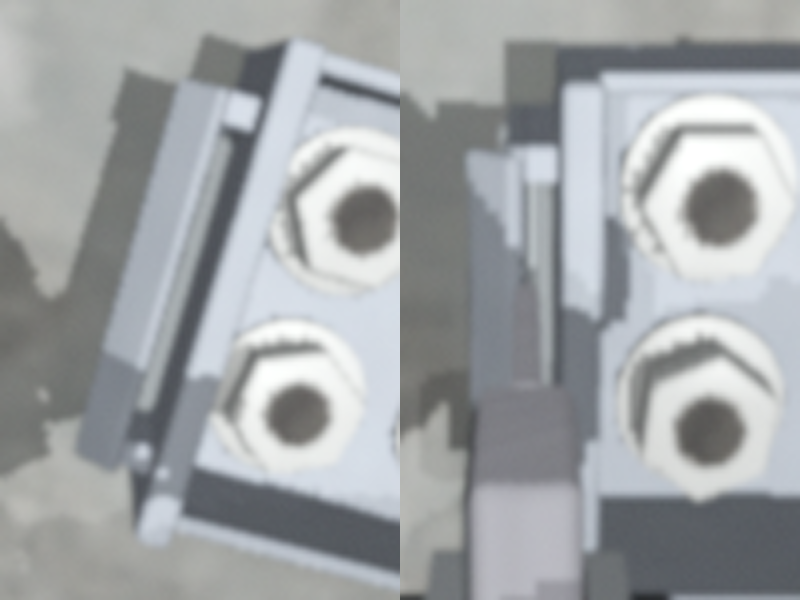

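In the crop, the lip edge is at x 614.6 and the wall face at 622.5 (y 190). The slot middle is therefore about 618.8 at y 195, and the tongue sits about 2.8 mm too far forward. I shift it and lower to just above the mouth.

carry_out(series=[{"slide": [0,0.0025,0.014],"turn": 0,"claw": 1},{"slide": [0,0,0.014],"turn": 0,"claw": 1},{"slide": [0,0,0],"turn": 0,"claw": 1},{"slide": [0,0,0],"turn": 0,"claw": 1},{"slide": [0,0,0],"turn": 0,"claw": 1}])

```text
clock: 13.15
ee_pos: [620.6, 195.8, 126.7]
tool_rot: [[-0.033, 0.999, 0.0], [0.999, 0.033, 0.0], [0.0, 0.001, -1.0]]
contact_force: [-0.0, -0.2, -1.3]
finger_gap: 0.125
finger_force: 78.8
```

```bash
cat > m.py <<'E'
from h import *
np.set_printoptions(precision=2,suppress=True)
s=snap('wrist'); o=s['o']; print(o['clock'],o['ee_pos'],o['tool_rot'][:,1],o['contact_force'])
C=cloud(s,np.ones((400,640),bool)); z0=o['ee_pos'][2]
H=C[(abs(C[:,0]-618)<8)&(C[:,1]>218)&(C[:,1]<229)&(C[:,2]>z0-40)&(C[:,2]<z0-4)]
print('tongue',len(H),np.percentile(H[:,0],[2,50,98]),H[:,1].max(),H[:,2].min())
for y in (225,232):
    W=C[(abs(C[:,1]-y)<3)&(C[:,2]>68.5)&(C[:,2]<72.5)&(C[:,0]>617)&(C[:,0]<634)]
    V=C[(abs(C[:,1]-y)<4)&(C[:,2]>42)&(C[:,2]<66)&(C[:,0]>618)&(C[:,0]<626)]
    L=C[(abs(C[:,1]-y)<3)&(C[:,2]>57)&(C[:,2]<69.5)&(C[:,0]>600)&(C[:,0]<618)]
    f=lambda a:np.percentile(a[:,0],[2,50,98]) if len(a)>3 else None
    print(y,'wall',f(W),'face',f(V),'lip',f(L))
E
python3 m.py; python3 -c "
from h import *
print(robot.get_obs()['ee_pos'])"
```

```text
13.15 [620.56 195.84 126.71] [1.   0.03 0.  ] [-0.   -0.24 -1.28]
tongue 138 [616.76 618.46 620.62] 226.3622016404397 87.22549234364084
225 wall [621.74 625.16 629.24] face [621.27 621.39 621.51] lip [603.74 609.53 614.22]
232 wall [621.48 624.92 628.82] face [618.12 619.55 621.09] lip [603.66 610.14 617.45]
[620.56361238 195.82500601 126.68709402]
```

carry_out(series=[{"slide": [0,-0.0006,0.006],"turn": 0,"claw": 1},{"slide": [0,0,0.008],"turn": 0,"claw": 1},{"slide": [0,0,0.008],"turn": 0,"claw": 1},{"slide": [0,0,0.005],"turn": 0,"claw": 1},{"slide": [0,0,0],"turn": 0,"claw": 1}])

```text
clock: 13.82
ee_pos: [619.7, 195.7, 98.9]
tool_rot: [[-0.033, 0.999, -0.001], [0.999, 0.033, -0.0], [-0.0, -0.001, -1.0]]
contact_force: [-0.3, 0.1, -1.1]
finger_gap: 0.127
finger_force: 78.8
```

```bash
python3 m.py
```

```text
13.825 [619.68 195.71  98.91] [ 1.    0.03 -0.  ] [-0.33  0.12 -1.08]
tongue 402 [610.44 618.09 625.7 ] 228.98253197320452 58.91810341421511
225 wall [618.11 625.   629.25] face [618.1  619.36 621.53] lip [604.08 609.83 617.49]
232 wall [621.32 625.03 628.87] face [618.42 619.69 620.95] lip [603.52 610.26 617.72]
```

Foot is at about 52 mm inside the slot with no contact force. I push down to the seat.

carry_out(series=[{"slide": [0,0,0.007],"turn": 0,"claw": 1},{"slide": [0,0,0.006],"turn": 0,"claw": 1},{"slide": [0,0,0.004],"turn": 0,"claw": 1},{"slide": [0,0,0.003],"turn": 0,"claw": 1},{"slide": [0,0,0.002],"turn": 0,"claw": 1}], force=100)

```text
clock: 14.5
ee_pos: [619.8, 195.8, 77.5]
tool_rot: [[-0.033, 0.999, 0.0], [0.999, 0.033, 0.0], [0.0, 0.0, -1.0]]
contact_force: [-2.5, -1.2, 8.4]
finger_gap: 0.118
finger_force: 102.5
```

carry_out(series=[{"slide": [0,0,0.001],"turn": 0,"claw": 1},{"slide": [0,0,0],"turn": 0,"claw": 1}])

```text
clock: 14.75
ee_pos: [619.9, 195.8, 76.8]
tool_rot: [[-0.033, 0.999, 0.0], [0.999, 0.033, 0.0], [0.0, 0.0, -1.0]]
contact_force: [-2.3, -1.0, 9.0]
finger_gap: 0.122
finger_force: 103.0
```

carry_out(series=[{"slide": [0,0,0.001],"turn": 0,"claw": 1},{"slide": [0,0,0.0005],"turn": 0,"claw": 1},{"slide": [0,0,0],"turn": 0,"claw": 1}])

```text
clock: 15.12
ee_pos: [620.1, 195.9, 76.6]
tool_rot: [[-0.033, 0.999, 0.001], [0.999, 0.033, 0.0], [0.0, 0.001, -1.0]]
contact_force: [-7.3, -3.4, 28.7]
finger_gap: 0.119
finger_force: 105.7
```

```bash
python3 - <<'E'
from h import *
np.set_printoptions(precision=2,suppress=True)
s=snap('wrist'); o=s['o']; print(o['clock'],o['ee_pos'],o['contact_force'],o['finger_gap'])
C=cloud(s,np.ones((400,640),bool))
H=C[(abs(C[:,0]-619)<7)&(C[:,1]>170)&(C[:,1]<230)&(C[:,2]>90)&(C[:,2]<115)]
print('head top z',np.percentile(H[:,2],[10,50,90,98]))
F=C[(abs(C[:,0]-619)<9)&(C[:,1]>222)&(C[:,1]<229)&(C[:,2]>68)&(C[:,2]<104)]
for z in range(68,106,3):
    L=F[abs(F[:,2]-z)<1.5]; print(z,len(L),L[:,0].min() if len(L) else '',L[:,0].max() if len(L) else '')
for n in ('top','wrist'):
    s=snap(n)
    print(n,[(q,onz(s,d['at'],65)) for q in ('lever_pivot','lever_post') for d in robot.landmark_of(n,q)])
    if n=='wrist': cv2.imwrite('pics/wrist6.png',s['color'][100:400,160:560])
E
```

```text
15.125 [620.15 195.85  76.56] [-7.31 -3.36 28.72] 0.11943093934107311
head top z [102.47 104.62 108.87 114.78]
68 18 611.2867834067235 619.6251272381784
71 164 616.5329354113312 627.8969166780341
74 16 616.5609826645192 623.1179488964572
77 35 611.7360455054537 624.0028356050573
80 60 611.781698147093 623.9279774216017
83 55 611.428844885285 623.8139132359462
86 62 611.6407223633045 624.2020373626005
89 63 611.6718272610455 624.0517172940213
92 69 611.8031795036779 623.9955595282861
95 73 611.5233312421896 623.8540998364919
98 84 611.6475054141574 624.2037987723553
101 93 611.7562915728769 623.9464212682535
104 105 611.9342886284186 624.0009577543934
top [('lever_pivot', array([ 581.82, -272.08,   65.  ])), ('lever_post', array([ 540.77, -230.32,   65.  ]))]
wrist []
```

View pics/wrist6.png

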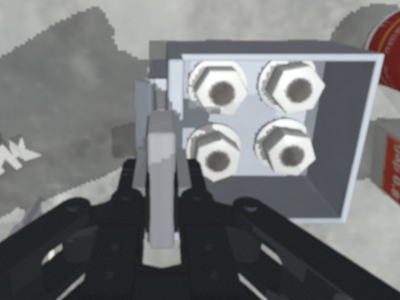

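The view shows the holder in the pocket at (160,180), head upright with its top at z 104.6 (home is 104). The force rose to 29 N at the stop, and the lever is back at rest.

```bash
python3 -c "
from cell import robot
print(robot.hand_in())"
```

```text
the job is handed in; nothing more can be done
None
```

The job is handed in (no verdict was returned): the tally lever was swung to its stop and sprang back, and the label holder is pressed fully home in the empty pocket with the card to the front, still gripped; the chisel, nut and tub were not touched.

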